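# Drive a seized piston out of a pump cylinder with a brass drift

## Robot

A 6-joint arm with a two-finger parallel gripper is mounted at the origin on a cart in front of the work surface, level with it; the furniture and walls round the work are solid. World frame = base frame: x ahead of the robot, y to its left, z up, the work surface at z = 0. Lengths are in m, angles in rad, forces in N, time in s.
With the tool pointing down it reaches from about 0.375 to 0.925 m from the base axis. Payload 5.7 kg.
Tool frame: the origin (TCP) lies midway between the tips of the shut fingers; the grasp point (between the pads) lies 19 mm behind it; z points along the fingers, y is the line along which they close (so a half turn about z gives the same grasp; the last joint's range is limited). The gripper opens to 88 mm and grips with 3 to 60 N. Pads are 20 mm wide; open, the fingers measure 115 mm over their backs; the gripper's body (75 mm by 178 mm) begins 61 mm behind the grasp point.
Start: joints at [-1.392, 0.359, 1.51, -0, 1.272, -0.115], TCP at [0.174, -0.574, 0.223] pointing down, gripper open.
Joint ranges: [-2.97, 2.97], [-1.01, 2.36], [0.21, 2.38], [-0.96, 4.11], [0.2, 2.71], [-2.98, 2.98]. Speed limits (rad/s): [2.39, 2.39, 3.14, 3.14, 3.14, 3.14].

## Interface

Orientations are given as a unit quaternion [x, y, z, w].
In Python, from bench import move_ptp, servo_line, goto_joints, move_gripper, sleep, inverse_kinematics, capture, PlanningError, close_job, spot_in, silhouettes, current_clock, current_joint_pos, current_qvel, current_joint_torque, current_position, current_orientation, current_force, current_torque, current_finger_gap, current_grip_force gives the robot as it stands. Calls block until the motion is done:
- move_ptp(position, orientation): joint-space move of the TCP to a pose.
- servo_line(position, orientation=None, rate=0.15, contact_N=None): straight line of the TCP; orientation=None keeps the orientation; rate is the mean speed in m/s. With contact_N (N) it stops when the force on the tool has changed by that much, and returns True; else False.
- goto_joints(angles): joint-space move.
- move_gripper(opening): finger opening in m; the grip force is fixed at half the most; returns when the fingers have stopped.
- sleep(seconds).
- inverse_kinematics(position, orientation): joint angles nearest the present ones, or None.
- capture(name): name is "scene" or "top" or "wrist"; returns a dict with "image" (400x640x3 uint8, blue, green, red), "range_z" (400x640 float32, m along the optical axis (not along the pixel's ray), 0 where there is no reading), "intrinsics" (3x3 intrinsics, pixels), "R" (3x3) and "t" (3): a world point X has camera coordinates R X + t. Camera axes: x right, y down, z forward; pixel columns grow to the right and rows downward; lengths in m; the calibration is good to about 2 mm. The wrist camera is an equidistant fisheye: a pixel r from the principal point sees the ray r / f radians off the axis. A picture is of the moment at which its call begins.
A pose or a line that the arm cannot do raises PlanningError and nothing moves.
- close_job(): hands the job in; it is judged then, once.
Trained networks look in the newest picture that a camera, given by its name, has taken for a name from the list of things; names that differ only in an ending like _2 or _b are one class to them, and where a whole thing is asked for, a point or a joint stands for the part that bears it (a point fixed in the world has none). Each returns a list of dicts, best first, with "conf" (0 to 1); they miss things now and then, are a little off and sometimes report something else, mostly with a low value. They report only what shows in the picture. A call takes as long as a camera call.
- spot_in(camera, query): "xy" ([column, row] in pixels, amid what is visible of it).
- silhouettes(camera, query): "region" (400x640 bool, what is visible of it) and "xy" ([column, row] in pixels, amid what is visible of it).
Readings, each from a call of its own:
- current_clock(): time.
- current_joint_pos(): joint angles.
- current_qvel(): joint speeds.
- current_joint_torque(): joint torques, N m.
- current_position(): TCP position.
- current_orientation(): TCP orientation.
- current_force(): force on the tool from outside, world axes, zero at the start.
- current_torque(): the same for the moment, N m.
- current_finger_gap(): finger opening in m.
- current_grip_force(): force on a finger pad.
Only numpy, scipy, OpenCV 4.12 (cv2) and the standard library are available. Lean on these libraries where they do the work, as an engineer would, in place of code of your own. Each camera call takes 0.05 s, during which the arm holds its last target. There are 200 camera calls.

## Task

The piston has seized in the small pump cylinder clamped on the bench. Take the brass drift bar from its black rest, pass it in through the loose rod guide in the gland and drive the piston out of the open mouth so that it drops into the shallow tray under it; then draw the drift out again and leave it lying on the bench. Go gently: do not ram the cylinder with the drift, and leave the tray and the other things where they are.

Things in the scene. Friction and masses are not known exactly. Their poses are not given: they have to be found in the camera images.
- cylinder: Aluminium pump cylinder in two clamp saddles on a steel base plate (84 x 64 mm), fixed. Origin on the bench under the barrel's middle; the bore runs level along its y axis, 48 mm up. Barrel 52 mm outside, bore 41 mm, from the open mouth (y = -41 mm) to +41; then a neck 31 mm outside, and the round gland box, 60 mm outside, y = 83 to 95.5. Highest point: a bleed plug on the barrel, 89 mm up.
- gland_face (a point): Centre of the gland box's outer face, on the bore's axis; y points straight out. Round opening 37 mm; 2.5 mm behind it lies the brass rod guide, a disc 8 mm thick with one 20 mm hole. The guide is loose: its hole stands up to 6 mm off the axis sideways and up or down (not measured) and follows a push of some 2 N. Then a cone (11 to 19 mm deep) leads into the neck, bore 19.4 mm.
- mouth (a point): Centre of the barrel's open mouth, on the bore's axis, 136.5 mm from gland_face; the neck's straight bore ends and the barrel begins 54.5 mm from gland_face. The piston tips down as it leaves and drops clear only once its rear end is pushed 10 to 15 mm beyond this point.
- piston: Steel pump piston, a grooved solid cylinder 38 mm in diameter, 70 mm long, about 0.2 kg. Origin at its centre, y axis along its length. It sits in the barrel, its front end 2 to 10 mm behind the mouth, gripped by two rubber seals (19 and 61 mm from the mouth): roughly 8 to 22 N to slide, about half past the inner seal.
- tray: Shallow open tray of bare steel, 100 x 160 x 18 mm, walls 2.5 mm, loose. It stands on the bench under the mouth, its long side (its y) along the bore; its near end reaches some 13 mm under the barrel. Origin at the centre of its underside.
- drift: Brass drift, a straight octagonal bar 16 mm across flats, 200 mm long, both ends alike and chamfered, about 0.35 kg. Origin at its centre, y axis along its length, a flat on each side and underneath. It lies level on its rest, its axis 38 mm above the bench.
- rest: Black plastic rest 44 x 190 mm, 46 mm high, fixed: two notched posts (24 mm thick, centred 74 mm either side of the middle along its y) carry the drift near its ends; between the posts the bar is free for 124 mm, over a plank 12 mm thick. Origin at the centre of its underside.
- cap: Ribbed aluminium screw cap of the cylinder, 62 mm across, 36 mm high, loose bystander. Origin at the centre of its underside.
- cutters: Pliers with black and yellow handles, 158 mm long, 13 mm thick, lying on the logbook, loose bystander. Origin at the centre of the underside.
- vent_filter: White disc filter 60 mm across, 25 mm high, loose bystander. Origin at the centre of its underside.

How it is judged:
By the outcome, as a careful person would: the job done as asked, in the order asked, and still so for the second after the job is handed in, with the robot touching nothing.
It also fails if it takes over 72 s, if anything falls off the work surface, if the arm or the gripper's body presses on something with over 40 N, if the wrist force passes 120 N, or if a joint passes its speed limit or range.

## Working session

There is one attempt and no reset: what is moved stays moved. The work goes in short steps, each a Python script; the robot and the scene stay as the last script left them, time stands still between calls to the robot, and variables do not carry over. Pictures are saved under pics/ and viewed, at most 10 in all, crops included, and the job is handed in when it is done.

```bash
mkdir -p pics; ls; cat > h.py <<'E'
import numpy as np, cv2
from bench import *
def pts(c,mask=None):
    z=c["range_z"]; K=np.array(c["intrinsics"]); 
    v,u=np.nonzero((z>0)&(mask if mask is not None else True))
    d=z[v,u]; P=np.c_[(u-K[0,2])/K[0,0]*d,(v-K[1,2])/K[1,1]*d,d]
    return (P-np.array(c["t"]))@np.array(c["R"])
E
python3 - <<'E'
from h import *
for n in("scene","top"):
    c=capture(n); cv2.imwrite(f"pics/{n}0.png",c["image"])
    np.savez(f"{n}0.npz",**{k:np.array(v) for k,v in c.items()})
    print(n,np.round(c["intrinsics"],1).tolist(),np.round(-np.array(c["R"]).T@c["t"],3))
    for q in("cylinder","tray","drift","rest","cap","cutters","vent_filter","piston"):
        s=silhouettes(n,q)[:2]
        for i in s:
            P=pts(c,i["region"])
            if len(P): print(q,round(i["conf"],2),np.round(i["xy"]),len(P),np.round(np.median(P,0),3),np.round(np.percentile(P,2,axis=0),3),np.round(np.percentile(P,98,axis=0),3))
print(current_clock())
E
```

```text
pics
scene [[413.9, 0.0, 320.1], [0.0, 413.9, 200.7], [0.0, 0.0, 1.0]] [0.216 0.516 0.793]
cylinder 0.58 [283. 192.] 1713 [0.579 0.031 0.06 ] [ 0.552 -0.039  0.006] [0.623 0.092 0.08 ]
tray 0.91 [314. 158.] 1595 [ 0.581 -0.133  0.003] [ 0.539 -0.193 -0.   ] [ 0.639 -0.034  0.02 ]
drift 0.63 [373. 169.] 541 [ 0.428 -0.14   0.044] [ 0.412 -0.243  0.011] [ 0.449 -0.05   0.049]
drift 0.33 [337. 246.] 693 [0.41  0.084 0.029] [0.384 0.051 0.002] [0.439 0.106 0.037]
rest 0.76 [378. 178.] 846 [ 0.419 -0.141  0.014] [ 0.399 -0.231  0.001] [ 0.457 -0.054  0.048]
cap 0.93 [337. 246.] 709 [0.411 0.084 0.029] [0.384 0.05  0.004] [0.441 0.106 0.037]
cutters 0.69 [338. 350.] 1017 [0.339 0.294 0.025] [0.286 0.222 0.016] [0.364 0.362 0.028]
vent_filter 0.68 [425. 156.] 309 [ 0.332 -0.266  0.008] [ 0.307 -0.295 -0.   ] [ 0.36  -0.243  0.025]
top [[457.4, 0.0, 318.4], [0.0, 457.4, 194.2], [0.0, 0.0, 1.0]] [2.540e-01 1.000e-03 1.271e+00]
tray 0.74 [364. 166.] 1928 [ 0.591 -0.119  0.003] [ 0.54  -0.191 -0.003] [ 0.64  -0.041  0.02 ]
drift 0.81 [378. 221.] 554 [ 0.428 -0.154  0.043] [ 0.412 -0.248  0.002] [ 0.446 -0.056  0.05 ]
drift 0.4 [379. 226.] 826 [ 0.422 -0.146  0.013] [ 0.399 -0.234 -0.003] [ 0.458 -0.061  0.049]
rest 0.92 [380. 224.] 641 [ 0.419 -0.151  0.013] [ 0.399 -0.231  0.006] [ 0.456 -0.06   0.05 ]
cap 0.77 [295. 226.] 420 [0.412 0.074 0.029] [0.385 0.047 0.003] [0.441 0.102 0.037]
cutters 0.96 [218. 256.] 527 [0.338 0.294 0.024] [0.285 0.222 0.01 ] [0.363 0.356 0.029]
vent_filter 0.87 [418. 256.] 403 [ 0.335 -0.27   0.007] [ 0.308 -0.298 -0.001] [ 0.363 -0.243  0.022]
0.9
```

View pics/scene0.png

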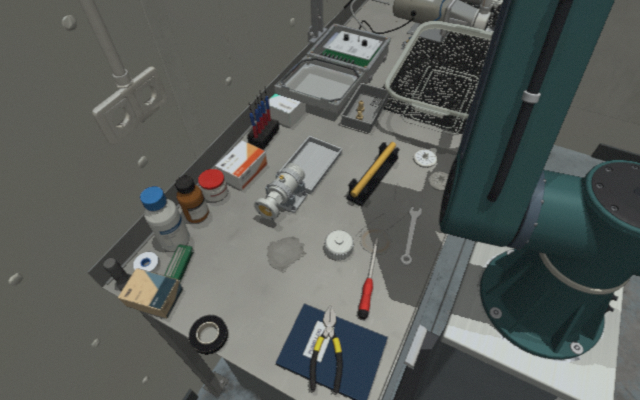

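View pics/top0.png

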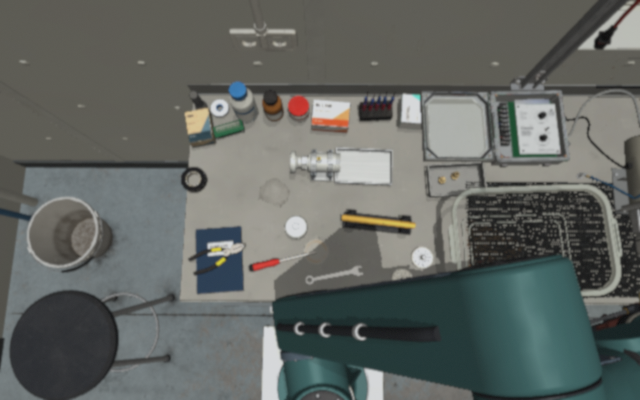

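```bash
cat >> h.py <<'E'
from scipy.spatial.transform import Rotation as Ro
def q(psi=0.,tilt=0.,flip=1):
    # tool down, closing axis y perpendicular to a bar along world y turned by psi about z; tilt: tool leans to look toward -y
    R0=np.c_[[0,flip,0],[flip,0,0],[0,0,-1]]
    return (Ro.from_euler('z',psi)*Ro.from_euler('x',-tilt)*Ro.from_matrix(R0)).as_quat()
def wpts(c,mask=None,full=False):
    z=c["range_z"]; K=np.array(c["intrinsics"])
    m=(z>0)
    if mask is not None: m&=mask
    v,u=np.nonzero(m); x=(u-K[0,2])/K[0,0]; y=(v-K[1,2])/K[1,1]; r=np.hypot(x,y)+1e-9
    s=np.tan(np.minimum(r,1.5))/r; d=z[v,u]
    P=(np.c_[x*s*d,y*s*d,d]-np.array(c["t"]))@np.array(c["R"])
    return (P,v,u) if full else P
def snap(name):
    c=capture("wrist"); cv2.imwrite(f"pics/{name}.png",c["image"])
    np.savez(f"{name}.npz",**{k:np.array(v) for k,v in c.items()}); return c
E
python3 - <<'E'
from h import *
print(Ro.from_quat(current_orientation()).as_matrix().round(2).tolist())
for n,(p,t) in {"down":((.5,0,.3),0),"tilt60":((.59,.27,.12),1.05),"tilt45":((.59,.27,.16),.79),"tilt80":((.59,.3,.1),1.4)}.items():
    for f in(1,-1):
        j=inverse_kinematics(p,q(0,t,f)); print(n,f,None if j is None else np.round(j,2))
E
```

```text
[[0.96, 0.29, -0.0], [0.29, -0.96, 0.0], [0.0, -0.0, -1.0]]
down 1 [-0.14  0.15  1.61 -0.    1.39 -0.14]
down -1 None
tilt60 1 [ 0.71  0.98  1.07 -0.75  1.85  0.8 ]
tilt60 -1 [ 0.71  0.98  1.07 -0.75  1.85 -2.34]
tilt45 1 [ 0.66  0.8   1.16 -0.6   1.71  0.73]
tilt45 -1 [ 0.66  0.8   1.16 -0.6   1.71 -2.41]
tilt80 1 [ 0.78  1.22  0.87 -0.96  2.11  0.76]
tilt80 -1 [ 0.78  1.22  0.87 -0.96  2.11 -2.38]
```

```bash
python3 - <<'E'
from h import *
p=current_position(); servo_line([p[0],p[1],.32],rate=.25)
move_ptp([.50,-.06,.30],q()); c=snap("w1")
print(np.round(c["intrinsics"],1).tolist(), c["R"]@np.array(current_position())+c["t"])
for n in("cylinder","drift","tray"):
    for i in silhouettes("wrist",n)[:2]:
        P=wpts(c,i["region"]); print(n,round(i["conf"],2),np.round(i["xy"]),len(P),np.round(np.percentile(P,2,axis=0),3),np.round(np.percentile(P,98,axis=0),3))
move_ptp([.59,.26,.13],q(0,1.05)); c=snap("w2")
for n in("cylinder","gland_face"):
    for i in silhouettes("wrist",n)[:2]:
        P=wpts(c,i["region"]); print(n,round(i["conf"],2),np.round(i["xy"]),len(P),np.round(np.percentile(P,2,axis=0),3),np.round(np.percentile(P,98,axis=0),3))
print(current_clock())
E
```

```text
[[309.7, 0.0, 317.1], [0.0, 309.7, 195.4], [0.0, 0.0, 1.0]] [0.00066041 0.03067724 0.17864828]
cylinder 0.69 [381. 108.] 4615 [ 0.552 -0.043  0.006] [0.623 0.087 0.081]
drift 0.61 [272. 208.] 1316 [ 0.415 -0.241  0.037] [ 0.444 -0.052  0.046]
tray 0.72 [375. 193.] 6166 [ 0.539 -0.192 -0.001] [ 0.64  -0.038  0.019]
cylinder 0.63 [314. 186.] 2981 [ 0.555 -0.014 -0.001] [0.628 0.092 0.079]
gland_face 0.68 [318. 187.] 2912 [ 0.555 -0.012  0.   ] [0.628 0.092 0.078]
5.4333
```

View pics/w2.png

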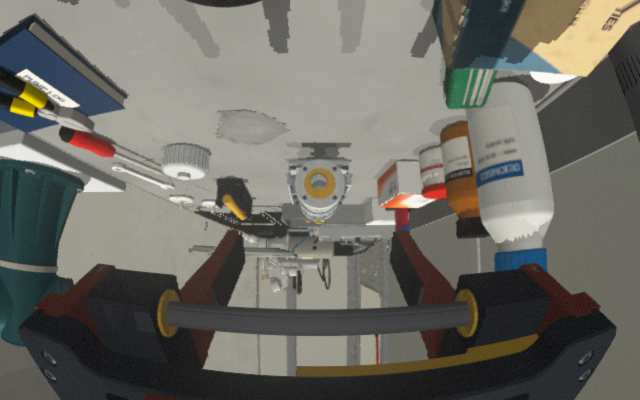

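View pics/w1.png

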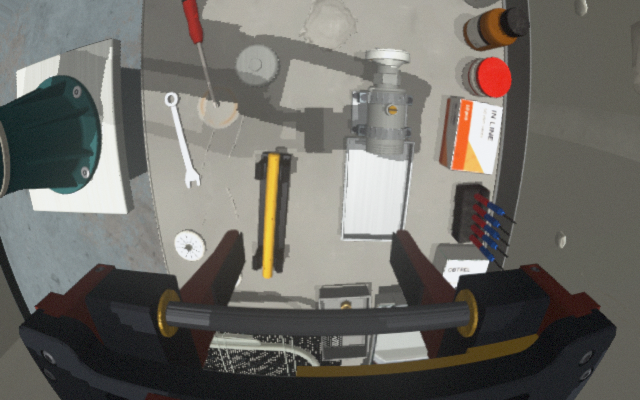

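```bash
python3 - <<'E'
from h import *
from scipy.optimize import least_squares
def load(n): return dict(np.load(n+".npz"))
W1=wpts(load("w1")); W2=wpts(load("w2")); T=pts(load("top0")); S=pts(load("scene0"))
box=lambda P,a,b:P[((P>a)&(P<b)).all(1)]
def fit(P,nm):
    P=box(P,[.54,-.05,.045],[.64,.14,.095])
    x=np.array([.588,0.,.025,.048])   # x0,psi,yc,z0
    for k in range(6):
        s=P-[x[0],x[2],0]; c,n=np.cos(x[1]),np.sin(x[1])
        ly=-n*s[:,0]*-1+c*s[:,1]; ly=n*-s[:,0]+c*s[:,1]; lx=c*s[:,0]+n*s[:,1]
        B=P[(abs(ly)<.036)&(abs(np.hypot(lx,P[:,2]-x[3])-.026)<.006-.0005*k)]
        def f(p):
            s=B-[p[0],x[2],0]; l=np.cos(p[1])*s[:,0]+np.sin(p[1])*s[:,1]
            return np.hypot(l,B[:,2]-p[2])-.026
        r=least_squares(f,[x[0],x[1],x[3]],loss="soft_l1",f_scale=.001).x
        x[0],x[1],x[3]=r
    # gland rim
    s=P-[x[0],x[2],0]; c,n=np.cos(x[1]),np.sin(x[1]); ly=-n*s[:,0]+c*s[:,1]; lx=c*s[:,0]+n*s[:,1]; rr=np.hypot(lx,P[:,2]-x[3])
    m=(rr>.028)&(rr<.032)&(ly>.06); m2=rr<.028
    print(nm,len(B),"x0 %.4f psi %.4f yc %.3f z0 %.4f"%tuple(x),"rms",np.sqrt(np.mean(f(r)**2)).round(4))
    print(" rim ly pct",np.percentile(ly[m],[2,50,98]).round(4) if m.any() else None, "lx",np.percentile(lx[m],[1,99]).round(4)," barrel ly min",np.percentile(ly[(abs(rr-.026)<.004)],[1]).round(4))
    return x
xs={n:fit(P,n) for n,P in (("W1",W1),("S",S),("T",T))}
x=xs["W1"]
G=box(W2,[.54,.06,.01],[.64,.14,.09]); s=G-[x[0],x[2],0]; c,n=np.cos(x[1]),np.sin(x[1]); ly=-n*s[:,0]+c*s[:,1]; lx=c*s[:,0]+n*s[:,1]
rr=np.hypot(lx,G[:,2]-.048)
for a,b in((0,.008),(.011,.017),(.0195,.027)):
    m=(rr>a)&(rr<b); print(a,m.sum(),np.percentile(ly[m],[5,25,50,75,95]).round(4))
m=(ly>np.percentile(ly[(rr>.0195)&(rr<.027)],50)-.002)&(rr<.034); print("face ext lx",np.percentile(lx[m],[1,99]).round(4),"z",np.percentile(G[m,2],[1,99]).round(4))
# drift
for nm,P in(("W1",W1),("S",S),("T",T)):
    D=box(P,[.40,-.26,.040],[.46,-.03,.0505])
    v,u=np.polyfit(D[:,1],D[:,0],1); print(nm,"drift",len(D),"slope",v.round(4),"x at mean",(v*-.146+u).round(4),"y ext",np.percentile(D[:,1],[.5,99.5]).round(4),"ztop",np.median(D[:,2]).round(4))
im=cv2.imread("pics/w2.png")[140:240,270:370]; cv2.imwrite("pics/w2c.png",cv2.resize(im,None,fx=5,fy=5,interpolation=cv2.INTER_CUBIC))
E
```

```text
W1 1418 x0 0.5912 psi 0.0036 yc 0.025 z0 0.0472 rms 0.0016
 rim ly pct [0.0602 0.0623 0.0652] lx [-0.0281  0.0281]  barrel ly min [-0.0698]
S 420 x0 0.5916 psi 0.0256 yc 0.025 z0 0.0493 rms 0.0018
 rim ly pct [0.0604 0.0644 0.0676] lx [-0.0216  0.0315]  barrel ly min [-0.0682]
T 280 x0 0.5916 psi -0.0043 yc 0.025 z0 0.0479 rms 0.0018
 rim ly pct [0.0603 0.0633 0.0667] lx [-0.0284  0.0269]  barrel ly min [-0.0696]
0 23 [0.0606 0.062  0.0625 0.0627 0.0636]
0.011 431 [0.0451 0.0596 0.0623 0.063  0.0638]
0.0195 786 [0.0635 0.0647 0.0653 0.0659 0.0669]
face ext lx [-0.027   0.0293] z [0.0185 0.0754]
W1 drift 1750 slope 0.0924 x at mean 0.4292 y ext [-0.2468 -0.0515] ztop 0.0442
S drift 584 slope 0.0882 x at mean 0.4285 y ext [-0.2449 -0.0499] ztop 0.0449
T drift 527 slope 0.0901 x at mean 0.4287 y ext [-0.2476 -0.0508] ztop 0.0445
```

View pics/w2c.png

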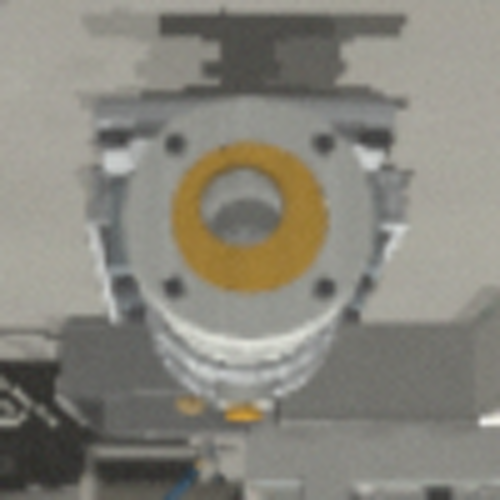

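```bash
cat > hole.py <<'E'
from h import *
from scipy.optimize import least_squares
import sys
def circ(Q):
    f=lambda p:np.hypot(Q[:,0]-p[0],Q[:,1]-p[1])-p[2]
    r=least_squares(f,[*Q.mean(0),.012],loss="soft_l1",f_scale=.0005).x
    return r
def rays(c,uv):
    K=c["intrinsics"]; x=(uv[:,0]-K[0,2])/K[0,0]; y=(uv[:,1]-K[1,2])/K[1,1]; r=np.hypot(x,y)+1e-9
    d=np.c_[x/r*np.sin(r),y/r*np.sin(r),np.cos(r)]@c["R"]; return -c["R"].T@c["t"],d
def hit(c,uv,yp):
    o,d=rays(c,uv); s=(yp-o[1])/d[:,1]; P=o+s[:,None]*d; return P[:,[0,2]]
def analyse(c,yf):
    hsv=cv2.cvtColor(c["image"],cv2.COLOR_BGR2HSV); m=cv2.inRange(hsv,(12,110,60),(32,255,255))
    # keep component near the gland
    n,l,st,ce=cv2.connectedComponentsWithStats(m)
    o=-c["R"].T@c["t"]; v=c["R"]@np.array([.591,yf,.048])+c["t"]; th=np.arctan2(np.hypot(v[0],v[1]),v[2]); e=v[:2]/np.hypot(v[0],v[1])*th*c["intrinsics"][0,0]+c["intrinsics"][:2,2]
    k=min((i for i in range(1,n) if st[i,4]>150),key=lambda i:np.hypot(*(ce[i]-e)))
    cs,h=cv2.findContours((l==k).astype(np.uint8),cv2.RETR_CCOMP,cv2.CHAIN_APPROX_NONE)
    out=max((a for a,b in zip(cs,h[0]) if b[3]<0),key=cv2.contourArea)[:,0].astype(float)
    inn=max((a for a,b in zip(cs,h[0]) if b[3]>=0),key=cv2.contourArea)[:,0].astype(float)
    print("expected px",e.round(1),"comp",st[k],"cam",o.round(3))
    print("opening (face plane)",circ(hit(c,out,yf)).round(4)," (guide plane)",circ(hit(c,out,yf-.0025)).round(4))
    print("hole",circ(hit(c,inn,yf-.0025)).round(4))
E
python3 - <<'E'
from hole import *
move_ptp([.591,.16,.07],q(0,1.2)); c=snap("w3"); c={k:np.array(v) for k,v in c.items()}
analyse(dict(np.load("w2.npz")),.0903); analyse(c,.0903)
P=wpts(c); r=np.hypot(P[:,0]-.591,P[:,2]-.048)
m=(r>.0195)&(r<.028)&(abs(P[:,1]-.09)<.012); print("face y",np.percentile(P[m,1],[10,50,90]).round(4)); A=np.c_[P[m,0]-.591,P[m,2]-.048,np.ones(m.sum())]; print(np.linalg.lstsq(A,P[m,1],rcond=None)[0].round(4))
m=(r<.034)&(abs(P[:,1]-.09)<.004)&(r>.015); print("ext x",np.percentile(P[m,0],[.5,99.5]).round(4),"z",np.percentile(P[m,2],[.5,99.5]).round(4))
# refit barrel and gland x from w1
W=wpts(dict(np.load("w1.npz"))); 
def cx(ya,yb,R,zlo):
    B=W[(W[:,1]>ya)&(W[:,1]<yb)&(abs(W[:,0]-.591)<R+.004)&(W[:,2]>zlo)&(W[:,2]<.048+R+.004)]
    f=lambda p:np.hypot(B[:,0]-p[0],B[:,2]-p[1])-R
    r=least_squares(f,[.591,.048],loss="soft_l1",f_scale=.0005); return r.x.round(4),len(B),B[:,0].min().round(4),B[:,0].max().round(4)
for a in((-.044,-.03,.026,.05),(-.03,-.015,.026,.05),(.02,.034,.026,.05),(.042,.07,.0155,.05),(.079,.088,.03,.05)): print(a,cx(*a))
print(current_clock())
E
```

```text
expected px [318.  183.7] comp [305 169  30  29 488] cam [0.591 0.441 0.138]
opening (face plane) [0.5926 0.0471 0.0173]  (guide plane) [0.5926 0.0465 0.0174]
hole [0.5909 0.0439 0.0105]
expected px [317.3 212.3] comp [ 297  189   45   45 1081] cam [0.591 0.341 0.05 ]
opening (face plane) [0.5928 0.0468 0.0176]  (guide plane) [0.5928 0.0468 0.0178]
hole [0.591  0.0432 0.0104]
face y [0.0892 0.0902 0.0913]
[-0.0153  0.0014  0.0902]
ext x [0.5647 0.6216] z [0.0184 0.0754]
(-0.044, -0.03, 0.026, 0.05) (array([0.5906, 0.0466]), 393, np.float64(0.5649), np.float64(0.6154))
(-0.03, -0.015, 0.026, 0.05) (array([0.5904, 0.0494]), 455, np.float64(0.5611), np.float64(0.6209))
(0.02, 0.034, 0.026, 0.05) (array([0.5909, 0.0499]), 460, np.float64(0.5617), np.float64(0.6209))
(0.042, 0.07, 0.0155, 0.05) (array([0.5917, 0.0476]), 498, np.float64(0.5738), np.float64(0.6089))
(0.079, 0.088, 0.03, 0.05) (array([0.5923, 0.0465]), 300, np.float64(0.5626), np.float64(0.6215))
6.025
```

```bash
python3 - <<'E'
from h import *
psi=-.0915; C=np.array([.4285,-.149]); g=C+.035*np.array([-np.sin(psi),np.cos(psi)])
servo_line([.58,.25,.2],rate=.3)
move_ptp([*g,.12],q(psi)); print(servo_line([*g,.019],rate=.1,contact_N=8))
print(current_position().round(4) if hasattr(current_position(),'round') else current_position())
move_gripper(0.0); print("gap",current_finger_gap(),current_grip_force(),current_force())
servo_line([*g,.13],rate=.12); print("gap",current_finger_gap(),current_grip_force(),current_force(),current_torque())
c=snap("w4"); P=wpts(c); p=np.array(current_position())
D=P[(abs(P[:,0]-p[0])<.06)&(abs(P[:,1]-p[1])<.2)&(P[:,2]>.10)&(P[:,2]<.19)]
D=(D-p)@Ro.from_euler('z',psi).as_matrix(); D=D[abs(D[:,0])<.009]
for y in np.arange(-.15,.09,.01):
    m=abs(D[:,1]-y)<.005
    if m.sum()>3: print(round(y,3),m.sum(),D[m,0].mean().round(4),np.percentile(D[m,2],[50,95]).round(4))
print(current_clock())
E
```

```text
False
[ 0.4321 -0.1143  0.0194]
gap 0.01548317377757611 29.983656406402588 [ 1.01144113  0.83410085 -0.50979628]
gap 0.0158431203116162 29.978577196598053 [-0.08971628 -0.3736162  -3.40522532] [ 0.13055481 -0.11155231  0.01627718]
-0.08 23 -0.0006 [0.0216 0.023 ]
-0.07 239 -0.0007 [0.0241 0.0257]
-0.06 267 -0.0012 [0.0243 0.0258]
-0.05 235 -0.0008 [0.0249 0.026 ]
-0.03 33 0.0009 [0.0221 0.024 ]
-0.02 405 -0.0007 [0.0249 0.0262]
-0.01 488 -0.0007 [0.0252 0.0364]
0.0 701 -0.0002 [0.0257 0.0559]
0.01 940 0.0011 [0.0261 0.0557]
0.02 591 -0.0004 [0.0254 0.0269]
0.03 645 -0.0002 [0.0255 0.0271]
0.04 694 -0.0003 [0.0256 0.0271]
0.05 731 -0.0002 [0.0258 0.0274]
0.06 816 -0.0002 [0.0253 0.0274]
11.6167
```

View pics/w4.png

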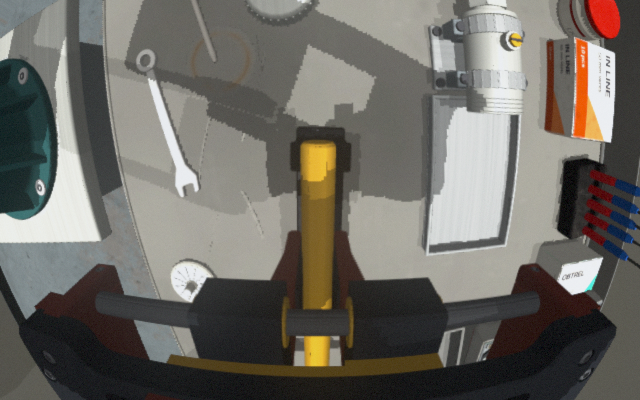

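```bash
cat >> h.py <<'E'
PC=-.0153; A=np.array([.0153,.9999,0]); G=np.array([.5926,.0903,.048])
def tcp(d,tip=.135,dx=0,dz=0): return G+A*(tip-d)+np.array([dx,0,dz-.019])
E
python3 - <<'E'
from h import *
T=np.r_[pts(dict(np.load("top0.npz"))),pts(dict(np.load("scene0.npz")))]
m=(T[:,2]>.07)&(T[:,0]>.6)&(T[:,0]<.76)&(T[:,1]>.05)&(T[:,1]<.4); B=T[m]
for y in np.arange(.05,.4,.03):
    b=B[abs(B[:,1]-y)<.015]
    if len(b): print(round(y,2),b.min(0).round(3),b[:,2].max().round(3))
Q=q(PC,.012)
servo_line([.5,.05,.16],Q,rate=.25); servo_line(tcp(-.05,dx=-.0018,dz=.06),rate=.25)
servo_line(tcp(-.03,dx=-.0018,dz=-.0035),rate=.15)
c=snap("w5"); P=wpts(c); p=np.array(current_position())
D=P[(abs(P[:,0]-p[0])<.06)&(abs(P[:,1]-p[1])<.2)&(P[:,2]>.03)&(P[:,2]<.075)]
D=(D-p)@Ro.from_euler('z',PC).as_matrix(); D=D[abs(D[:,0])<.009]
for y in np.arange(-.15,.08,.02):
    m=abs(D[:,1]-y)<.01
    if m.sum()>3: print(round(y,3),m.sum(),D[m,0].mean().round(4),np.percentile(D[m,2],[50]).round(4))
print(p-tcp(-.03,dx=-.0018,dz=-.0035),current_force(),current_clock())
E
```

```text
0.08 [0.6  0.08 0.07] 0.078
0.11 [0.737 0.119 0.071] 0.092
0.14 [0.724 0.125 0.07 ] 0.124
0.17 [0.726 0.155 0.07 ] 0.125
0.2 [0.723 0.192 0.07 ] 0.168
0.23 [0.72  0.215 0.07 ] 0.171
0.26 [0.725 0.245 0.07 ] 0.166
0.35 [0.756 0.349 0.071] 0.098
0.38 [0.756 0.365 0.071] 0.095
-0.07 368 -0.0012 [0.0242]
-0.05 363 -0.0014 [0.0247]
-0.03 225 -0.0009 [0.024]
-0.01 944 -0.0009 [0.0245]
0.01 1378 0.0004 [0.0247]
0.03 1284 -0.0009 [0.0244]
0.05 1473 -0.0009 [0.0244]
0.07 423 -0.0008 [0.023]
[0.00100038 0.00015765 0.00114613] [ 0.13835196 -0.70117868 -3.86235699] 14.3
```

View pics/w5.png

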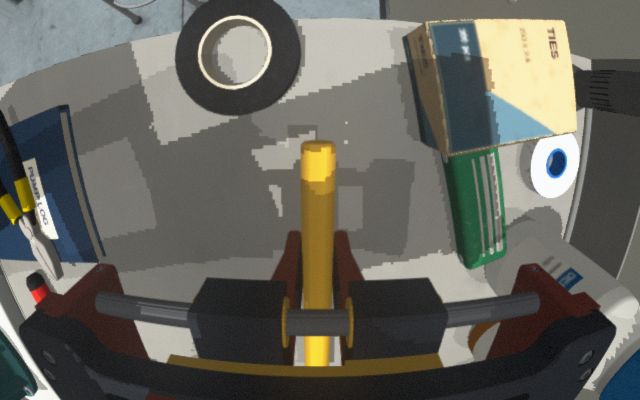

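```bash
python3 - <<'E'
from h import *
t=tcp(-.03,dx=-.0018,dz=-.0035)
for k in range(3): print((np.array(current_position())-t).round(4)); sleep(.1)
f0=np.array(current_force())
for d in(-.003,.002,.005,.008):
    h=servo_line(tcp(d,dx=-.0018,dz=-.0035),rate=.03,contact_N=3)
    e=np.array(current_position())-tcp(d,dx=-.0018,dz=-.0035); print(d,h,e.round(4),(np.array(current_force())-f0).round(2))
    if h: break
print(current_clock())
E
```

```text
[0.001  0.0002 0.0011]
[0.0012 0.0006 0.0014]
[0.0009 0.0005 0.0011]
-0.003 False [0.0001 0.0002 0.    ] [-0.51  0.09 -0.07]
0.002 False [-0.0001 -0.0002 -0.    ] [-0.31 -0.21 -0.14]
0.005 False [-0.     -0.0002  0.    ] [-0.93  0.82 -1.22]
0.008 False [-0.     -0.0002 -0.    ] [-0.54  0.4  -0.42]
16.4667
```

```bash
python3 - <<'E'
from h import *
f0=np.array(current_force())
def step(d,dx=0,dz=0,r=.03,N=6):
    t=tcp(d,dx=dx,dz=dz); h=servo_line(t,rate=r,contact_N=N); print(d,h,(np.array(current_position())-t).round(4),(np.array(current_force())-f0).round(2),np.array(current_torque()).round(2)); return h
if not step(.0095,0,0,.015,8):
    for d in(.02,.03,.045,.055):
        if step(d): break
print(current_clock(),current_finger_gap())
E
```

```text
0.0095 False [-0.0001 -0.      0.    ] [-0.14 -1.04 -0.62] [ 0.18  0.   -0.02]
0.02 False [-0.     -0.0005 -0.    ] [ 0.14 -0.51 -0.65] [ 0.08 -0.04  0.01]
0.03 True [-0.0004  0.0091 -0.0007] [ 0.18  2.66 -0.78] [ 0.66 -0.23  0.01]
17.6083 0.015485448680888832
```

```bash
python3 - <<'E'
from h import *
servo_line(tcp(.018),rate=.03); sleep(.1); f0=np.array(current_force()); print("free",f0.round(2),(np.array(current_position())-tcp(.018)).round(4))
for dx,dz in((-.0005,-.0008),(0,-.0015),(-.001,0),(.0,.001),(.001,0),(.001,-.001)):
    servo_line(tcp(.018,dx=dx,dz=dz),rate=.03)
    t=tcp(.027,dx=dx,dz=dz); h=servo_line(t,rate=.025,contact_N=6)
    p=np.array(current_position()); fs=np.array(current_force())-f0
    print(dx,dz,h,"depth",round(.027-(p-t)[1],4),(p-t).round(4),fs.round(2))
    if not h: break
    servo_line(tcp(.018,dx=dx,dz=dz),rate=.05)
print(current_clock())
E
```

```text
free [-0.43  0.13 -4.29] [-0.0003  0.     -0.0003]
-0.0005 -0.0008 True depth 0.0214 [-0.0002  0.0056 -0.0005] [1.32 2.21 1.32]
0 -0.0015 True depth 0.0208 [-0.0002  0.0062 -0.0005] [0.99 4.19 0.89]
-0.001 0 True depth 0.0209 [-0.0002  0.0061 -0.0006] [1.05 1.61 0.86]
0.0 0.001 True depth 0.0217 [-0.0007  0.0053 -0.0008] [ 1.11  0.6  -0.07]
0.001 0 True depth 0.022 [-0.0007  0.005  -0.0008] [ 0.91 -1.04  1.54]
0.001 -0.001 True depth 0.0209 [-0.0001  0.0061 -0.0004] [0.51 3.53 1.4 ]
22.6333
```

```bash
python3 - <<'E'
from h import *
servo_line(tcp(.018,dx=.001,dz=.001),rate=.03); f0=np.array(current_force())
for dx,dz in((.001,.001),(.0018,.0015),(.002,.0004),(.0008,.0022)):
    servo_line(tcp(.018,dx=dx,dz=dz),rate=.03)
    t=tcp(.030,dx=dx,dz=dz); h=servo_line(t,rate=.025,contact_N=6)
    p=np.array(current_position()); fs=np.array(current_force())-f0
    print(dx,dz,h,"depth",round(.030-(p-t)[1],4),(p-t).round(4),fs.round(2))
    if not h: break
    servo_line(tcp(.018,dx=dx,dz=dz),rate=.05)
print(current_clock())
E
```

```text
0.001 0.001 False depth 0.0305 [-0.0001 -0.0005 -0.    ] [ 0.4  -0.88  0.92]
23.7667
```

```bash
python3 - <<'E'
from h import *
dx=dz=.001
f0=np.array(current_force())
for d,N in((.04,8),(.052,8),(.066,30),(.08,32),(.095,32),(.108,32),(.118,32)):
    t=tcp(d,dx=dx,dz=dz); h=servo_line(t,rate=.03,contact_N=N)
    p=np.array(current_position()); fs=np.array(current_force())-f0
    print(d,h,(p-t).round(4),fs.round(2),np.array(current_torque()).round(2),round(current_finger_gap(),4))
    if h: break
print(current_clock())
E
```

```text
0.04 False [-0.0001 -0.0006 -0.    ] [-0.59 -1.79 -0.51] [-0.02 -0.02 -0.11] 0.0157
0.052 False [-0.0001 -0.0006 -0.    ] [-0.7  -0.4   0.38] [-0.02 -0.   -0.06] 0.0156
0.066 False [0.0012 0.0054 0.0007] [-6.700e-01  2.302e+01  2.000e-02] [ 3.8   0.12 -0.18] 0.0156
0.08 False [0.0009 0.005  0.0006] [-0.52 21.64  0.4 ] [ 3.59  0.02 -0.15] 0.0156
0.095 False [0.0006 0.0025 0.0004] [-0.44 12.76  0.14] [ 2.05 -0.06 -0.04] 0.0154
0.108 False [0.0004 0.0025 0.0003] [-1.05 12.31  0.4 ] [ 2.09  0.01 -0.09] 0.0154
0.118 False [0.0002 0.0023 0.0002] [-0.44 12.64 -0.57] [ 1.99 -0.03 -0.04] 0.0155
27.75
```

```bash
python3 - <<'E'
from h import *
move_gripper(.05); t=tcp(.118-.038,dx=.001,dz=.001); print(servo_line(t,rate=.1,contact_N=8))
c=snap("w6"); P=wpts(c); p=np.array(current_position()); print((p-t).round(4))
D=P[(abs(P[:,0]-p[0])<.06)&(abs(P[:,1]-p[1])<.2)&(P[:,2]>.03)&(P[:,2]<.075)]
D=(D-p)@Ro.from_euler('z',PC).as_matrix(); D=D[abs(D[:,0])<.010]
for y in np.arange(-.06,.08,.01):
    m=abs(D[:,1]-y)<.005
    if m.sum()>3: print(round(y,3),m.sum(),D[m,0].mean().round(4),np.percentile(D[m,2],[50]).round(4))
print(np.sort(D[:,1])[-20:].round(4)[::5],current_clock())
E
```

```text
False
[-0.0002  0.0002 -0.0001]
-0.06 772 0.0001 [0.0276]
-0.05 201 -0.0 [0.0214]
-0.03 211 0.0001 [0.0175]
-0.02 406 0.0002 [0.0171]
-0.01 445 -0.0001 [0.0161]
0.0 476 0.0001 [0.0152]
0.01 507 0.0001 [0.0143]
0.02 533 0.0001 [0.0133]
0.03 426 0.0004 [0.0109]
[0.0297 0.0298 0.0299 0.0299] 29.0417
```

View pics/w6.png

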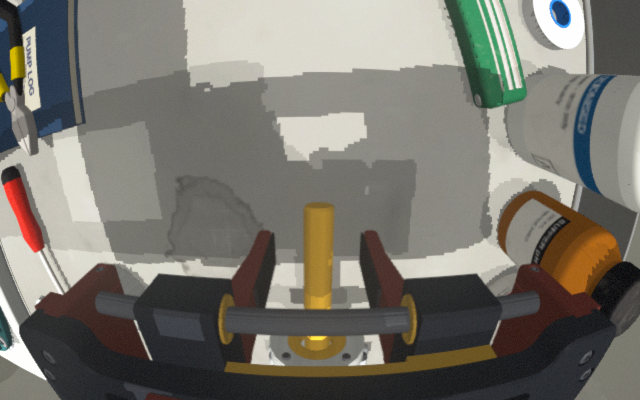

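```bash
cat >> h.py <<'E'
def lvl(d,tip,N,Q=None,r=.03,dx=.001,dz=.001):
    t=tcp(d,tip=tip,dx=dx,dz=dz); h=servo_line(t,Q,rate=r,contact_N=N)
    p=np.array(current_position()); print(d,h,(p-t).round(4),np.array(current_force()).round(2),np.array(current_torque()).round(2),round(current_finger_gap(),4)); return h
E
python3 - <<'E'
from h import *
t=tcp(.080,dx=.001,dz=.001)+A*.016; t[2]=.0182
print(servo_line(t,q(PC,.095),rate=.08,contact_N=8)); move_gripper(0.); print(current_finger_gap(),current_grip_force(),np.array(current_force()).round(2))
if not lvl(.115,.186,15,q(PC,.012)):
    for d in (.125,.135,.143,.150,.155):
        if lvl(d,.186,32): break
print(current_clock())
c=capture("top"); cv2.imwrite("pics/top1.png",cv2.resize(c["image"][130:230,260:420],None,fx=4,fy=4)); P=pts(c)
for i in silhouettes("top","piston")[:2]:
    D=pts(c,i["region"]); print(i["conf"],i["xy"],np.median(D,0).round(3),np.percentile(D,5,axis=0).round(3),np.percentile(D,95,axis=0).round(3))
E
```

```text
False
0.01565212046398343 29.998396039009094 [ 0.08 -1.41  0.56]
0.115 False [-0.0001  0.0006 -0.0002] [-0.54  3.6  -3.42] [ 0.83 -0.11  0.03] 0.0155
0.125 False [-0.0003 -0.0003 -0.0003] [-0.12  0.58 -3.05] [ 0.33 -0.1  -0.04] 0.0157
0.135 False [ 0.     -0.0005  0.    ] [ 0.28  0.13 -3.93] [ 0.24 -0.13 -0.03] 0.0157
0.143 False [-0.     -0.0004  0.    ] [ 0.29  0.84 -3.4 ] [ 0.29 -0.09 -0.01] 0.0159
0.15 False [ 0.     -0.0004  0.    ] [-1.19  0.47 -1.89] [ 0.22 -0.07 -0.  ] 0.0155
0.155 False [ 0.     -0.0004  0.    ] [-0.53  1.01 -2.49] [ 0.21 -0.04  0.02] 0.0156
32.7
0.74 [357.1, 160.8] [ 0.585 -0.098  0.043] [ 0.573 -0.132  0.029] [ 0.605 -0.068  0.055]
```

View pics/top1.png

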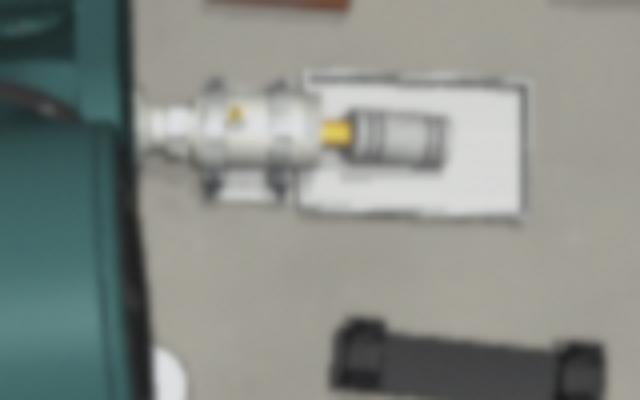

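```bash
python3 - <<'E'
from h import *
for n in("top","scene"):
    c=capture(n)
    for i in silhouettes(n,"piston")[:1]:
        D=pts(c,i["region"])
        for y in np.arange(-.15,-.03,.01):
            m=abs(D[:,1]-y)<.005
            if m.sum()>2: print(n,round(y,2),m.sum(),D[m,2].max().round(4),D[m,0].mean().round(4))
E
```

```text
top -0.14 4 0.0369 0.5841
top -0.13 42 0.0441 0.5863
top -0.12 46 0.0453 0.5855
top -0.11 43 0.0493 0.586
top -0.1 54 0.0527 0.5869
top -0.09 39 0.0535 0.5865
top -0.08 53 0.0606 0.5869
top -0.07 48 0.0594 0.588
top -0.06 6 0.0509 0.5821
scene -0.14 8 0.0393 0.5864
scene -0.13 33 0.0428 0.5858
scene -0.12 36 0.0445 0.5862
scene -0.11 37 0.0483 0.5834
scene -0.1 40 0.0501 0.583
scene -0.09 43 0.0524 0.5839
scene -0.08 40 0.0552 0.5826
scene -0.07 68 0.058 0.5844
scene -0.06 8 0.0528 0.5798
```

```bash
python3 - <<'E'
from h import *
Q=q(PC,.012)
for d in(.135,.115):
    if lvl(d,.186,12,r=.05): break
c=capture("scene")
for i in silhouettes("scene","piston")[:1]:
    D=pts(c,i["region"]); print("piston",i["conf"],np.median(D,0).round(3),np.percentile(D,5,axis=0).round(3),np.percentile(D,95,axis=0).round(3))
move_gripper(.045); sleep(.2)
t=tcp(.115,.135,dx=.001); t[2]=.031
print(servo_line(t,q(PC,.095),rate=.08,contact_N=8))
move_gripper(0.); print(current_finger_gap(),current_grip_force(),np.array(current_force()).round(2),current_clock())
E
```

```text
0.135 False [-0.      0.0006 -0.    ] [ 0.37  0.17 -1.59] [ 0.25 -0.06  0.01] 0.0157
0.115 False [0.     0.0005 0.    ] [ 0.01  1.   -2.03] [ 0.29 -0.11  0.01] 0.0155
piston 0.78 [ 0.583 -0.095  0.037] [ 0.573 -0.124  0.024] [ 0.6   -0.068  0.041]
False
0.015678872753047243 30.000310242176056 [ 0.29  0.61 -0.06] 36.4083
```

Piston now lies flat in the tray (top ≈ 41 mm). Withdraw and lay the drift down.

```bash
python3 - <<'E'
from h import *
ok=not lvl(.114,.135,10,q(PC,.012),dz=.009)
for d in(.09,.06,.03,.005,-.03):
    if not ok or lvl(d,.135,8,r=.06,dz=.009): ok=False;break
print(ok,current_clock())
if ok:
    servo_line(tcp(-.04,.135,dz=.05),rate=.1)
    servo_line([.50,.205,.06],rate=.15)
    c=snap("w7"); P=wpts(c); p=np.array(current_position())
    D=P[(abs(P[:,0]-p[0])<.06)&(abs(P[:,1]-p[1])<.2)&(P[:,2]>.03)&(P[:,2]<.12)]
    D=(D-p)@Ro.from_euler('z',PC).as_matrix(); D=D[abs(D[:,0])<.009]
    for y in np.arange(-.14,.08,.02):
        m=abs(D[:,1]-y)<.01
        if m.sum()>3: print(round(y,3),m.sum(),np.percentile(D[m,2],[50]).round(4))
    print(current_clock())
E
```

```text
0.114 False [-0.0006 -0.0006 -0.0004] [-0.22  0.08 -4.46] [ 0.12 -0.08 -0.02] 0.0157
0.09 False [-0.0002  0.0007 -0.0001] [-0.81  0.36 -3.85] [ 0.22 -0.02 -0.03] 0.0157
0.06 False [-0.      0.0004  0.    ] [ 0.01  0.47 -4.62] [ 0.24 -0.07 -0.01] 0.0155
0.03 False [-0.      0.0003 -0.    ] [ 0.14  0.5  -4.39] [ 0.23 -0.07 -0.05] 0.0158
0.005 False [-0.      0.0004 -0.    ] [ 0.23  0.07 -3.63] [ 0.16 -0.06 -0.01] 0.0158
-0.03 False [-0.0002  0.0001 -0.0001] [-0.42 -0.26 -4.37] [ 0.11 -0.06  0.03] 0.0157
True 39.9417
-0.08 319 [0.0168]
-0.06 408 [0.0175]
-0.04 65 [0.0154]
-0.02 790 [0.0173]
0.0 1502 [0.0181]
0.02 1228 [0.0175]
0.04 1258 [0.0173]
0.06 1010 [0.0169]
41.475
```

```bash
python3 - <<'E'
from h import *
servo_line([.50,.205,.012],q(PC,-.025),rate=.1)
print(servo_line([.50,.205,.0015],rate=.02,contact_N=2.5),np.array(current_position()).round(4),np.array(current_force()).round(2))
move_gripper(.04); sleep(.3); print(np.array(current_force()).round(2))
p=np.array(current_position()); servo_line([p[0],p[1],.25],rate=.2)
servo_line([.45,.2,.35],q(),rate=.25)
sleep(.3)
c=capture("scene"); cv2.imwrite("pics/scene9.png",c["image"])
for n in("drift","piston","tray","cap","cylinder"):
    for i in silhouettes("scene",n)[:1]:
        D=pts(c,i["region"]); print(n,round(i["conf"],2),np.median(D,0).round(3),np.percentile(D,2,axis=0).round(3),np.percentile(D,98,axis=0).round(3))
print(current_clock())
E
```

```text
False [0.5    0.205  0.0015] [ 0.64 -0.23 -3.91]
[ 0.16  0.72 -0.66]
drift 0.82 [0.496 0.18  0.015] [0.49  0.075 0.007] [0.506 0.268 0.019]
piston 0.62 [ 0.577 -0.086  0.033] [ 0.572 -0.108  0.016] [ 0.59  -0.06   0.041]
tray 0.88 [ 0.552 -0.082  0.005] [ 0.37  -0.188 -0.001] [0.642 0.227 0.432]
cap 0.85 [0.411 0.084 0.029] [0.384 0.051 0.003] [0.441 0.107 0.037]
cylinder 0.93 [0.581 0.035 0.058] [ 0.552 -0.021  0.006] [0.62  0.092 0.082]
46.2583
```

View pics/scene9.png

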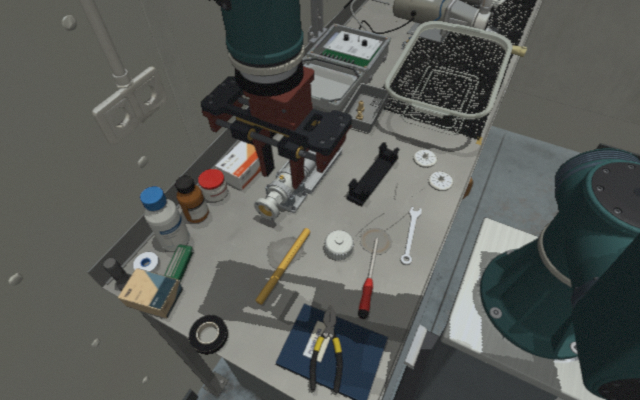

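The drift lies flat on the bench (pixels 305,232 to 263,300). The piston is in the tray, and the cap, rest and cutters have not moved.

```bash
python3 -c "
from h import *
print(close_job(),current_clock())"
```

```text
the job is handed in; nothing more can be done
the job is handed in; nothing more can be done
```

The piston is out of the cylinder and in the tray, the drift is withdrawn and lying on the bench, the other things look undisturbed, and the job was handed in at about 46 s of the 72 s allowed.

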